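Hang the filter carrier in the gluing jig and clamp it

ROBOT

A 6-joint arm with a two-finger parallel gripper is mounted at the origin on the work surface. World frame = base frame: x ahead of the robot, y to its left, z up, the work surface at z = 0. Lengths are in mm, angles in rad, forces in N, time in s.
With the tool pointing down it reaches from about 250 to 775 mm from the base axis. Payload 8.9 kg.
Tool frame: the origin (TCP) lies on the mounting face of the last link; the fingertips stand 173 mm ahead of it and the grasp point (between the pads) lies 155 mm ahead of it (ctrl.finger_overhang is the distance from the TCP to the fingertips, in mm); z points along the fingers, y is the line along which they close (so a half turn about z gives the same grasp; the last joint's range is limited). The gripper opens to 85 mm and grips with 20 to 120 N. Pads are 22 mm wide; open, the fingers measure 114 mm over their backs; the gripper's body (76 mm by 85 mm) begins 54 mm behind the grasp point. The pads swing forward as they close: fully open they stand 13 mm farther back than shut.
Start: joints at [1.132, 0.291, -0.153, 1.127, 0, 1.431], TCP at [155.042, 501.584, 404.705] pointing down, gripper open.
Joint ranges: [-2.52, 2.52], [-0.91, 1.74], [-1.3, 1.37], [-1.96, 2.02], [-1.52, 1.47], [-3.14, 3.14]. Speed limits (rad/s): [2.22, 2.22, 2.79, 3.14, 3.14, 3.14].

INTERFACE

Orientations are given as a unit quaternion [x, y, z, w].
In Python, from rig import ctrl gives the robot as it stands.
- The arm moves only by the shell command python3 -m inch 'ROWS' [FORCE]. ROWS is JSON, a list of rows, each an object with "slide": the shift along the tool's x, y, z in m, a list of three; "spin": the turn about the tool's z in rad; "hand": the opening, from 0 (shut) to 1 (fully open). In form: [{"slide": [tx, ty, tz], "spin": spin, "hand": hand}, ...]. A call has 1 to 20 rows; each row shifts and turns the commanded pose from where the row before left it, along the tool's axes as they then stand; what a row does not reach is not made up. A row lasts 1/10 s, in which the tool goes at most 50 mm and 8.59 degrees, less where a joint would pass 70% of its speed; a pose out of reach is approached as far as the arm can. A call with a gripper value outside its range is refused whole. The fingers move at their own pace and stop on an object; FORCE is the grip in N (left out, the last holds). Time passes only in rows, so rows that do not move let the fingers close. It gives the time, the measured TCP pose, the force, the opening and the grip force at its end, in the units of the state.
- ctrl.get_obs(): the state, without advancing time (a new reading comes with each control period).
- ctrl.grab_frame(name): name is "scene" or "side" or "wrist"; returns (picture, depth): 384x512x3 uint8, blue, green, red; 384x512 float32, mm along the optical axis (not along the pixel's ray), 0 where there is no reading.
- ctrl.camera_params(name): a dict with "mtx" (3x3 intrinsics, pixels), "view" (4x4, takes a point from world to camera coordinates). Camera axes: x right, y up, looking along -z (the intrinsics and any distortion apply to the point x, -y, -z); pixel columns grow to the right and rows downward; lengths in mm; the calibration is good to about 2 mm. A picture is of the moment at which its call begins: read the wrist's pose just before it. camera_params takes no time and is no camera call; for the wrist camera it gives the pose at the moment of the call.
- ctrl.job_done(): hands the job in; it is judged then, once.
Trained networks look in the newest picture that a camera, given by its name, has taken for a name from the list of things; names that differ only in an ending like _2 or _b are one class to them, and where a whole thing is asked for, a point or a joint stands for the part that bears it (a point fixed in the world has none). Each returns a list of dicts, best first, with "score" (0 to 1); they miss things now and then, are a little off and sometimes report something else, mostly with a low value. They report only what shows in the picture. A call takes as long as a camera call. They do not tell look-alikes from the thing itself.
- ctrl.cut_out(camera, query): "mask" (384x512 bool, what is visible of it).
- ctrl.tip_of(camera, query): "xyz" ([x, y, z] in mm, in the coordinates of the camera as it stood for that picture, good to about 4 mm: a listed point, or the origin of a listed thing).
The state is a dict: "t": time; "joint_pos": joint angles; "joint_vel": joint speeds; "effort": joint torques, N m; "tcp_pos": TCP position; "orientation": TCP orientation; "force": force on the tool from outside, world axes, zero at the start; "ft_torque": the same for the moment, N m; "opening": finger opening in mm; "grasp_force": force on a finger pad.
Only numpy, scipy, OpenCV 4.12 (cv2) and the standard library are available. Lean on these libraries where they do the work, as an engineer would, in place of code of your own. Each camera call takes 0.05 s, during which the arm holds its last target. There are 200 camera calls.

TASK

Hang the aluminium filter carrier by its orange bail on the jig's twin hook and let go of it. Then pump the clamp's orange trigger, squeeze after squeeze, until the jaw's spring pad presses the carrier against the backplate with the pad about half way in - never driven right in, the filters would crack - and finish holding the trigger just there, because the clamp slackens when the trigger is released. Move the jaw with the trigger only, and leave everything else on the bench where it stands.

Things in the scene. Friction and masses are not known exactly. Their poses are not given: they have to be found in the camera images.
- jig: Gluing jig, bolted down: black base 130 x 380 x 12 mm. Origin: centre of its underside, on the surface. +y: the way the jaw closes, x across, z up. Along y: backplate face +170 mm, pad face +75 mm with jaw fully back (jaw 82 mm tall), blue clamp body -10 to -105 mm (106 mm tall, black fixed grip on it to 156 mm), trigger behind that; free space behind (-y of) the trigger.
- backplate: Dark steel plate of the jig, 120 mm wide, 95 mm high, that the carrier is pressed against, with its twin hook: two steel wires, 8 mm thick, 84 mm apart (76 mm clear between), rising from the plate's top and reaching to -y with upturned ends. Origin and axes as the jig's.
- hook_seat (a point): Where the middle of the bail bar rests, midway between the hook wires, 18 mm before the backplate face, 177 mm above the surface; axes as the jig's. Upturned wire ends: 16 mm to -y (20 mm to their outside), tops 9 mm above this point. The wires' underside is 12 mm below it. The bar comes from the -y side over the ends, wires inside the bail, then down.
- carrier: Loose aluminium filter carrier, 0.28 to 0.45 kg, standing: body 120 (x) x 30 (y) x 60 (z) mm, three round filters on its faces, tall orange bail on top (8 mm round bar, uprights at x = +-56 mm). Origin: centre of the underside. Either face may go to the backplate. Hung, its underside is 37 mm above the surface; brought in over the jaw it must be over 82 mm.
- carrier_bar (a point): Middle of the bail's cross bar, which runs along the carrier's x; 140 mm above the underside, 80 mm above the top of the carrier's body. Axes as the carrier's. Gripped here from above, closing along y, the fingers pass between the two hook wires.
- jaw (a joint): Position of the sliding jaw along the jig's +y, m: 0 fully back, 0.085 at most; the pad meets the carrier hung at the backplate at 0.062 to 0.065. Driven by the trigger; drags with 2 N, and stays within some 3 mm when the trigger returns, unless the pad's spring pushes it back.
- pad (a joint): How far the jaw's orange spring pad (44 x 34 mm, centre 65 mm above the surface) is pressed in on its steel plunger, m: 0 free, 0.018 right in. Spring 1 N per mm: 0.009 is half way, 9 N. Slackens to 2 mm or less when the trigger is let go.
- pad_face (a point): Centre of the pad's front face. Axes as the jig's.
- trigger (a joint): Angle of the trigger, rad: 0 released (leaning 0.25 rad to -y), 0.47 fully squeezed. Spring return, 1 to 4 N at the paddle, plus 0.5 N per N on the pad. Ratchet: squeezing drives the jaw +y, once its pawl has caught a tooth, by 50 mm per rad; on the return the pawl clicks back over 7 mm teeth. The first 3 to 10 mm of a squeeze may be idle: a full one gains some 14 mm.
- trigger_push (a point): Middle of the rear (-y) face of the orange trigger paddle, to be pushed to jig +y; 125 mm above the surface and 46 mm of travel for a full squeeze. Paddle 44 mm wide (x), 12 mm thick, 75 to 147 mm above the surface when released; hinge along x, 30 mm above the surface, 125 mm to -y of the jig's origin. The jaw's bar, up to 78 mm high, runs behind the paddle's foot.
- lens_mount: Origin: centre of the underside. Lens mount: black 40 mm lens ring on a short steel post on a dark 60 x 50 mm foot, 93 mm tall; bystander, to be left alone.
- beam_tube: Origin: centre of the underside. Black upright tube, 38 mm diameter, 100 mm tall; bystander, to be left alone.
- hex_driver: Origin: on the underside near its middle. Red-handled hex driver lying flat, 170 mm long; bystander, to be left alone.
- screw_tray: Origin: centre of the underside. Open blue four-compartment tray 90 x 120 x 30 mm; bystander, to be left alone.
- adhesive_jar: Origin: centre of the underside. Amber jar with black cap, 52 mm diameter, 80 mm tall; bystander, to be left alone.
- post_clamp: Origin: centre of the underside. Round aluminium post holder, 48 mm diameter, 35 mm tall, brass screw at its side; bystander, to be left alone.
Mind the look-alikes: they are no part of the job. Several things have the shape of the carrier; the one meant has the colours described above.

How it is judged:
By the outcome, as a careful person would: the job done as asked, in the order asked, and still so for the second after the job is handed in, while the arm keeps its last pose, push and grip.
It also fails if it takes over 72 s, if anything falls off the work surface, if the arm or the gripper's body presses on something with over 40 N, if the wrist force passes 120 N, or if a joint passes its speed limit or range.

## Working session

There is one attempt and no reset: what is moved stays moved. The work goes in short steps, Python scripts to look and compute and a shell command to move; the robot and the scene stay as the last step left them, time stands still between calls to the robot, and variables do not carry over. Pictures are saved under pics/ and viewed, at most 10 in all, crops included, and the job is handed in when it is done.

```bash
ls; mkdir -p pics; cat > h.py <<'E'
from rig import ctrl
import numpy as np, cv2
def grab(n,save=None):
    p=ctrl.camera_params(n); im,d=ctrl.grab_frame(n)
    if save: cv2.imwrite('pics/'+save,im)
    return im,d,p
def towld(p,xyz):
    return (np.linalg.inv(np.array(p['view']))@np.r_[xyz,1])[:3]
def back(p,d,u,v,z=None):
    K=np.array(p['mtx']); z=d[v,u] if z is None else z
    return towld(p,[(u-K[0,2])/K[0,0]*z,-(v-K[1,2])/K[1,1]*z,-z])
def cloud(p,d,m):
    v,u=np.nonzero(m&(d>0)); z=d[v,u]; K=np.array(p['mtx'])
    c=np.stack([(u-K[0,2])/K[0,0]*z,-(v-K[1,2])/K[1,1]*z,-z,np.ones_like(z)],1)
    return (c@np.linalg.inv(np.array(p['view'])).T)[:,:3]
def proj(p,w):
    c=(np.array(p['view'])@np.r_[w,1])[:3]; K=np.array(p['mtx'])
    return K[0,0]*c[0]/-c[2]+K[0,2], K[1,1]*c[1]/c[2]+K[1,2]
E
python3 - <<'E'
from h import *
o=ctrl.get_obs();print(o)
for n in ['scene','side']:
    im,d,p=grab(n,n+'1.png')
    print(n,np.round(p['mtx'],1).tolist(), {k:v for k,v in p.items() if k not in('mtx','view')}, np.round(towld(p,[0,0,0])))
    for q in ['jig','hook_seat','carrier','carrier_bar','trigger_push','pad_face','lens_mount','beam_tube','hex_driver','screw_tray','adhesive_jar','post_clamp']:
        for r in ctrl.tip_of(n,q)[:4]:
            w=towld(p,r['xyz']); print(q,round(r['score'],2),np.round(w).tolist(),np.round(proj(p,w)).tolist())
E
```

```text
pics
{'t': 0.0, 'joint_pos': array([ 1.13173399e+00,  2.91266956e-01, -1.54082929e-01,  1.12670402e+00,
        8.17394140e-06,  1.43149412e+00]), 'joint_vel': array([-4.59045618e-04, -7.45037841e-05,  1.18320642e-03, -5.18568627e-04,
        8.91183963e-04, -8.06040753e-04]), 'effort': array([-2.65816643e-04, -5.37137425e+01,  3.31378555e+01,  1.56432734e-02,
       -2.63064067e-04, -2.82452538e-05]), 'tcp_pos': array([154.93824261, 501.40726921, 404.15528448]), 'orientation': array([ 1.49319520e-01,  9.88788797e-01, -6.01513465e-04, -1.83227787e-04]), 'force': array([-0.42131818,  0.11043329, -0.29362232]), 'ft_torque': array([-0.0055449 , -0.018021  , -0.04141341]), 'grasp_force': 0.0, 'opening': 85.51660507962225}
scene [[358.0, 0.0, 257.7], [0.0, 358.0, 191.6], [0.0, 0.0, 1.0]] {} [849. 541. 949.]
jig 0.98 [613.0, -42.0, -0.0] [202.0, 242.0]
hook_seat 0.63 [612.0, 116.0, 180.0] [228.0, 244.0]
carrier 0.69 [302.0, 458.0, 3.0] [398.0, 297.0]
carrier 0.68 [375.0, 278.0, 1.0] [331.0, 268.0]
carrier 0.61 [212.0, 285.0, 2.0] [369.0, 239.0]
carrier 0.46 [406.0, -274.0, -0.0] [214.0, 17
[... 992 characters left out ...]
0, -0.0] [180.0, 175.0]
carrier 0.28 [626.0, 404.0, 1.0] [288.0, 148.0]
carrier_bar 0.78 [373.0, 280.0, 134.0] [225.0, 139.0]
carrier_bar 0.78 [301.0, 461.0, 139.0] [202.0, 115.0]
carrier_bar 0.62 [210.0, 280.0, 138.0] [178.0, 141.0]
trigger_push 0.7 [614.0, -192.0, 126.0] [326.0, 220.0]
trigger_push 0.62 [403.0, -269.0, -1.0] [256.0, 280.0]
trigger_push 0.59 [465.0, 433.0, -4.0] [246.0, 148.0]
pad_face 0.63 [614.0, 47.0, 65.0] [306.0, 188.0]
pad_face 0.6 [373.0, 278.0, 4.0] [227.0, 170.0]
lens_mount 0.79 [406.0, -274.0, -1.0] [257.0, 281.0]
beam_tube 0.57 [630.0, 403.0, -1.0] [289.0, 148.0]
hex_driver 0.68 [430.0, 2.0, -4.0] [252.0, 218.0]
screw_tray 0.94 [465.0, 435.0, -2.0] [246.0, 147.0]
```

View pics/scene1.png

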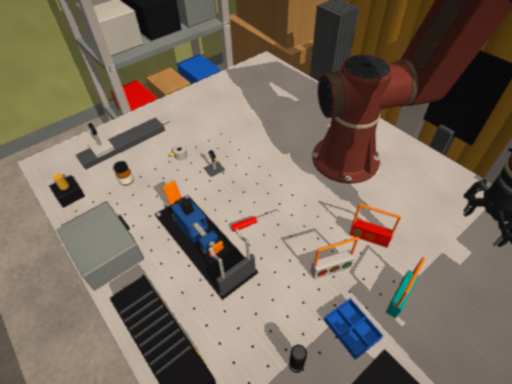

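View pics/side1.png

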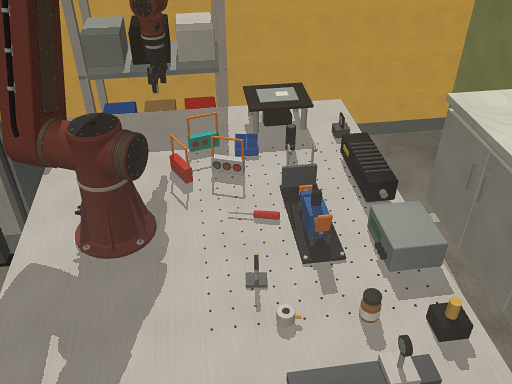

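The scene picture shows the aluminium carrier with the orange bail at about (335,258), between red (370,230) and teal (403,290) look-alikes. The jig is at (205,240), with its backplate end toward the lower right (232,275). The side picture agrees: carrier at (228,165), trigger at (323,223), backplate at (299,175). Next I'll refine these with depth.

```bash
python3 - <<'E'
from h import *
def line(P):
    c=P.mean(0); u,s,vt=np.linalg.svd(P-c); return c,vt[0]
for n in ['scene','side']:
    im,d,p=grab(n); C=cloud(p,d,np.ones(d.shape,bool))
    hsv=cv2.cvtColor(im,cv2.COLOR_BGR2HSV)
    org=(hsv[...,0]>5)&(hsv[...,0]<22)&(hsv[...,1]>130)&(hsv[...,2]>80)
    O=cloud(p,d,org)
    P=O[(np.hypot(O[:,0]-375,O[:,1]-278)<75)&(O[:,2]>125)&(O[:,2]<155)]
    if len(P)>5:
        c,v=line(P);t=(P-c)@v;print(n,'bar',len(P),np.round(c,1),np.degrees(np.arctan2(v[1],v[0])),np.round([t.min(),t.max()]),np.round(P.min(0)),np.round(P.max(0)))
    P=C[(np.hypot(C[:,0]-375,C[:,1]-278)<85)&(C[:,2]>15)&(C[:,2]<70)]
    print(' body',len(P),cv2.minAreaRect(P[:,:2].astype(np.float32)),np.round(P[:,2].max()))
    P=C[(abs(C[:,0]-612)<75)&(abs(C[:,1]-132)<25)&(C[:,2]>20)&(C[:,2]<93)]
    print(' plate',np.round(np.percentile(P,[1,5,50,95,99],axis=0),0).tolist())
    P=C[(abs(C[:,0]-612)<75)&(abs(C[:,1]-112)<45)&(C[:,2]>110)]
    for s in(-1,1):
        Q=P[(P[:,0]-612)*s>0]
        if len(Q): print(' wire',len(Q),np.round(np.percentile(Q,[1,10,50,90,99],axis=0)).tolist())
    P=O[(abs(O[:,0]-612)<45)&(abs(O[:,1]+190)<50)&(O[:,2]>70)&(O[:,2]<160)]
    print(' trig',len(P),np.round(np.percentile(P,[1,50,99],axis=0)).tolist() if len(P) else '')
    P=C[(abs(C[:,0]-612)<40)&(abs(C[:,1]+95)<60)&(C[:,2]>95)&(C[:,2]<112)]
    if len(P)>5: print(' clampbody',cv2.minAreaRect(P[:,:2].astype(np.float32)))
    P=C[(abs(C[:,0]-612)<90)&(abs(C[:,1]+40)<220)&(C[:,2]>7)&(C[:,2]<17)]
    print(' base',cv2.minAreaRect(P[:,:2].astype(np.float32)), np.round(np.percentile(P,[1,50,99],axis=0)).tolist())
E
```

```text
scene bar 138 [379.8 279.7 142. ] -21.272356270837882 [-59.  59.] [325. 256. 125.] [435. 302. 148.]
 body 679 ((380.2480773925781, 279.2889404296875), (33.07777786254883, 121.03427124023438), 70.01293182373047) 68.0
 plate [[556.0, 134.0, 21.0], [561.0, 140.0, 24.0], [618.0, 144.0, 59.0], [671.0, 146.0, 92.0], [673.0, 146.0, 93.0]]
 wire 95 [[567.0, 96.0, 115.0], [569.0, 102.0, 131.0], [572.0, 137.0, 173.0], [574.0, 141.0, 183.0], [575.0, 143.0, 186.0]]
 wire 102 [[651.0, 97.0, 112.0], [652.0, 102.0, 127.0], [656.0, 136.0, 174.0], [658.0, 141.0, 183.0], [659.0, 143.0, 186.0]]
 trig 291 [[591.0, -194.0, 78.0], [613.0, -181.0, 117.0], [634.0, -171.0, 148.0]]
 clampbody ((612.6419677734375, -94.36114501953125), (97.6785888671875, 60.06827926635742), 89.9784927368164)
 base ((612.0567016601562, -39.37139892578125), (383.107421875, 131.3773956298828), 89.87036895751953) [[548.0, -224.0, 8.0], [642.0, 12.0, 12.0], [677.0, 150.0, 16.0]]
side bar 76 [375.4 276.5 139.8] -21.61482783756411 [-56.  58.] [323. 253. 128.] [429. 301. 147.]
 body 483 ((376.6042175292969, 276.3575134277344), (45.71487045288086, 121.02477264404297), 71.47200012207031) 70.0
 plate [[551.0, 125.0, 21.0], [554.0, 127.0, 24.0], [608.0, 133.0, 58.0], [663.0, 139.0, 91.0], [668.0, 145.0, 92.0]]
 wire 56 [[564.0, 93.0, 114.0], [565.0, 100.0, 125.0], [567.0, 134.0, 170.0], [570.0, 139.0, 182.0], [572.0, 142.0, 185.0]]
 wire 64 [[647.0, 93.0, 113.0], [649.0, 105.0, 120.0], [651.0, 133.0, 163.0], [656.0, 141.0, 181.0], [657.0, 145.0, 185.0]]
 trig 241 [[588.0, -200.0, 79.0], [609.0, -190.0, 117.0], [630.0, -179.0, 147.0]]
 clampbody ((609.1486206054688, -97.38798522949219), (61.707035064697266, 99.00054168701172), 0.12022551894187927)
 base ((609.9376220703125, -44.59161376953125), (131.44712829589844, 375.8840026855469), 0.07602716237306595) [[545.0, -229.0, 7.0], [581.0, -139.0, 11.0], [673.0, 134.0, 16.0]]
```

```bash
cat >> h.py <<'E'
from scipy.spatial.transform import Rotation as R
def goto(tcp,ya=None):
    o=ctrl.get_obs(); r=R.from_quat(o['orientation']); M=r.as_matrix()
    a=np.degrees(np.arctan2(M[1,1],M[0,1])); spin=0
    if ya is not None: spin=-np.radians(ya-a)
    M2=M@R.from_rotvec([0,0,spin]).as_matrix()
    dl=np.array(tcp)-o['tcp_pos']
    print('t',round(o['t'],2),'tcp',np.round(o['tcp_pos'],1),'yang',round(a,2),'tilt',np.round(M[:,2],4),'spin',round(spin,4),'slide after spin mm',np.round(M2.T@dl,1),'F',np.round(o['force'],1),'op',round(o['opening'],1),'gf',round(o['grasp_force'],1))
E
python3 -c "
from h import *
goto([377.5,278,360],68.6)"
```

```text
t 1.4 tcp [155.  501.6 404.7] yang 72.82 tilt [-0. -0. -1.] spin 0.0736 slide after spin mm [-288.7 -127.    44.7] F [-0.1 -0.1  0. ] op 85.7 gf 0.0
```

```bash
python3 -m inch '[{"slide":[0,0,0],"spin":0.0736,"hand":1},{"slide":[-0.0289,-0.0127,0],"spin":0,"hand":1},{"slide":[-0.0289,-0.0127,0],"spin":0,"hand":1},{"slide":[-0.0289,-0.0127,0],"spin":0,"hand":1},{"slide":[-0.0289,-0.0127,0],"spin":0,"hand":1},{"slide":[-0.0289,-0.0127,0],"spin":0,"hand":1},{"slide":[-0.0289,-0.0127,0],"spin":0,"hand":1},{"slide":[-0.0289,-0.0127,0.005],"spin":0,"hand":1},{"slide":[-0.0289,-0.0127,0.01],"spin":0,"hand":1},{"slide":[-0.0289,-0.0127,0.015],"spin":0,"hand":1},{"slide":[-0.0289,-0.0127,0.0147],"spin":0,"hand":1},{"slide":[0,0,0],"spin":0,"hand":1},{"slide":[0,0,0],"spin":0,"hand":1}]' 40
python3 - <<'E'
from h import *
goto([377.5,278,295],68.6)
im,d,p=grab('wrist','w1.png')
hsv=cv2.cvtColor(im,cv2.COLOR_BGR2HSV)
org=(hsv[...,0]>5)&(hsv[...,0]<22)&(hsv[...,1]>130)&(hsv[...,2]>80)
O=cloud(p,d,org); P=O[(np.hypot(O[:,0]-377,O[:,1]-278)<75)&(O[:,2]>130)&(O[:,2]<155)]
print(len(P))
if len(P)>5:
    c=np.median(P,0);l=cv2.fitLine(P[:,:2].astype(np.float32),cv2.DIST_HUBER,0,.01,.01).ravel();print(c,np.degrees(np.arctan2(l[1],l[0])),l[2:],P.min(0),P.max(0))
for r in ctrl.tip_of('wrist','carrier_bar')[:3]: print(r['score'],towld(p,r['xyz']))
E
```

```text
t: 2.7
tcp_pos: [378.0, 277.5, 359.8]
orientation: [0.186, 0.982, -0.0, -0.0]
force: [0.5, -0.1, 0.1]
opening: 85.2
grasp_force: 0.0
t 2.7 tcp [378.  277.5 359.8] yang 68.51 tilt [-8.e-04 -1.e-04 -1.e+00] spin -0.0016 slide after spin mm [ 0.6  0.3 64.8] F [ 0.5 -0.1  0.1] op 85.2 gf 0.0
1626
[368.7995773  283.15923104 144.76695474] -21.219522 [371.99963 281.93982] [322.86389232 256.24428977 130.21621456] [433.9384619  303.56563396 147.54991181]
0.79 [379.91434659 278.75770089 140.6915872 ]
```

View pics/w1.png

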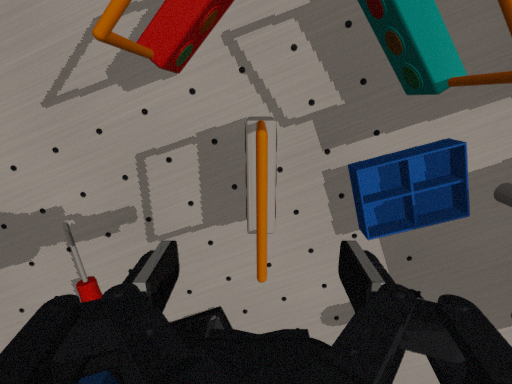

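The wrist picture shows the bar vertical from (262,125) to (262,280), centred between the fingers (at about column 258). I'll descend and grip.

```bash
python3 -m inch '[{"slide":[0,0.0015,0.01],"spin":0,"hand":1},{"slide":[0,0,0.015],"spin":0,"hand":1},{"slide":[0,0,0.02],"spin":0,"hand":1},{"slide":[0,0,0.015],"spin":0,"hand":1},{"slide":[0,0,0.004],"spin":0,"hand":1},{"slide":[0,0,0],"spin":0,"hand":0},{"slide":[0,0,0],"spin":0,"hand":0},{"slide":[0,0,0],"spin":0,"hand":0},{"slide":[0,0,0],"spin":0,"hand":0},{"slide":[0,0,0],"spin":0,"hand":0},{"slide":[0,0,0],"spin":0,"hand":0},{"slide":[0,0,0],"spin":0,"hand":0},{"slide":[0,0,0],"spin":0,"hand":0}]' 60
python3 -c "
from h import *
goto([378.5,279.5,295],68.6)"
```

```text
t: 4.1
tcp_pos: [378.5, 279.4, 296.4]
orientation: [0.186, 0.983, 0.0, 0.0]
force: [-0.6, 0.8, 5.8]
opening: 6.0
grasp_force: 58.7
t 4.1 tcp [378.5 279.4 296.4] yang 68.61 tilt [ 6.e-04  4.e-04 -1.e+00] spin 0.0001 slide after spin mm [0.  0.1 1.4] F [-0.6  0.8  5.8] op 6.0 gf 58.7
```

```bash
python3 -m inch '[{"slide":[0,0,-0.01],"spin":0,"hand":0},{"slide":[0,0,-0.02],"spin":0,"hand":0},{"slide":[0,0,-0.02],"spin":-0.0934,"hand":0},{"slide":[0,0,-0.02],"spin":-0.0934,"hand":0},{"slide":[0,0,-0.02],"spin":-0.0934,"hand":0},{"slide":[0,0,-0.02],"spin":-0.0934,"hand":0},{"slide":[0,-0.0145,0],"spin":0,"hand":0},{"slide":[0,-0.025,0],"spin":0,"hand":0},{"slide":[0,-0.025,0],"spin":0,"hand":0},{"slide":[0,-0.025,0],"spin":0,"hand":0},{"slide":[0,-0.025,0],"spin":0,"hand":0},{"slide":[0,-0.025,0],"spin":0,"hand":0},{"slide":[0,-0.025,0],"spin":0,"hand":0},{"slide":[0,-0.025,0],"spin":0,"hand":0},{"slide":[0,-0.015,0],"spin":0,"hand":0},{"slide":[0,-0.01,0],"spin":0,"hand":0},{"slide":[0,0,0],"spin":0,"hand":0},{"slide":[0,0,0],"spin":0,"hand":0}]'
python3 - <<'E'
from h import *
goto([611,65,406],90)
for n in('scene','side','wrist'):
    im,d,p=grab(n,n+'2.png')
    for r in ctrl.tip_of(n,'carrier_bar')[:4]: print(n,'bar',round(r['score'],2),towld(p,r['xyz']).round(1))
    for r in ctrl.tip_of(n,'carrier')[:4]: print(n,'car',round(r['score'],2),towld(p,r['xyz']).round(1))
    for r in ctrl.tip_of(n,'hook_seat')[:2]: print(n,'hook',round(r['score'],2),towld(p,r['xyz']).round(1))
    C=cloud(p,d,np.ones(d.shape,bool))
    P=C[(abs(C[:,0]-612)<75)&(abs(C[:,1]-112)<45)&(C[:,2]>165)&(C[:,2]<195)]
    for s in(-1,1):
        Q=P[(P[:,0]-612)*s>0]
        if len(Q)>5: print(n,' wire',len(Q),np.round(np.percentile(Q,[2,50,98],axis=0)).tolist())
    P=C[(abs(C[:,0]-378)<75)&(abs(C[:,1]-65)<35)&(C[:,2]>95)&(C[:,2]<170)]
    if len(P)>20: print(n,'body',cv2.minAreaRect(P[:,:2].astype(np.float32)),np.percentile(P,[2,50,98],axis=0).round())
E
```

```text
t: 5.9
tcp_pos: [378.2, 64.9, 405.7]
orientation: [0.001, 1.0, 0.0, -0.0]
force: [-0.4, -0.2, -3.5]
opening: 5.7
grasp_force: 58.9
t 5.9 tcp [378.2  64.9 405.7] yang 89.93 tilt [-5.e-04  3.e-04 -1.e+00] spin -0.0012 slide after spin mm [-2.328e+02  1.000e-01 -4.000e-01] F [-0.4 -0.2 -3.5] op 5.7 gf 58.9
scene bar 0.61 [300.  460.6 141.1]
scene bar 0.56 [377.7  62.5 253. ]
scene bar 0.55 [210.  277.5 139.1]
scene bar 0.5 [ 461.6 -418.3   -3.3]
scene car 0.88 [208.6 285.2   1.9]
scene car 0.61 [299.9 459.6   3.3]
scene car 0.56 [377.   62.3 109.8]
scene hook 0.71 [612.5 114.1 177.5]
scene hook 0.42 [610.9 -39.4  -0.9]
scene  wire 64 [[568.0, 96.0, 167.0], [572.0, 118.0, 178.0], [575.0, 143.0, 186.0]]
scene  wire 69 [[651.0, 96.0, 166.0], [656.0, 120.0, 177.0], [658.0, 142.0, 186.0]]
scene body ((379.46826171875, 64.94522094726562), (33.37556076049805, 120.86849975585938), 89.48854064941406) [[324.  50. 114.]
 [390.  77. 154.]
 [439.  80. 170.]]
side bar 0.96 [208.6 283.4 138.5]
side bar 0.91 [299.9 460.4 139.7]
side bar 0.81 [378.5  61.  247.9]
side car 0.96 [375.4  60.4 114.5]
side car 0.91 [295.8 462.7  -4.6]
side car 0.77 [203.1 277.8  -2.5]
side hook 0.74 [607.6 115.3 176.4]
side  wire 31 [[564.0, 94.0, 166.0], [567.0, 122.0, 177.0], [572.0, 139.0, 185.0]]
side  wire 30 [[648.0, 94.0, 166.0], [651.0, 123.0, 175.0], [656.0, 142.0, 185.0]]
side body ((376.29498291015625, 62.24072265625), (119.65489959716797, 41.4360237121582), 1.5669317245483398) [[319.  43. 111.]
 [376.  50. 148.]
 [433.  75. 169.]]
wrist bar 0.57 [383.7  65.9 251.6]
wrist car 0.96 [377.4  64.6 113.7]
wrist car 0.6 [206.6 283.3  -0.6]
wrist body ((367.4175720214844, 63.91083526611328), (97.5858383178711, 32.95597839355469), 0.528001070022583) [[319.  48. 121.]
 [335.  64. 169.]
 [408.  79. 170.]]
```

View pics/wrist2.png

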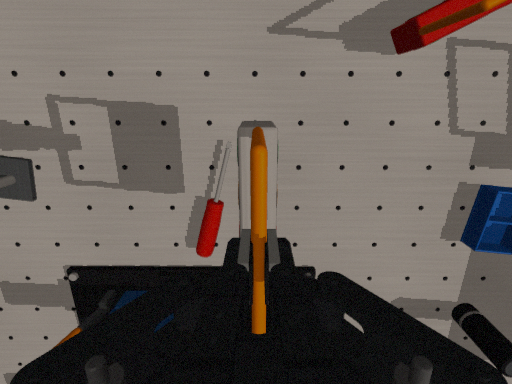

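Wrist view: the carrier hangs square in the fingers, with the bar on column 258. Next: bring it in along +x ahead of the hook, then lower it.

```bash
python3 -m inch '[{"slide":[-0.0155,0.001,0],"spin":0,"hand":0},{"slide":[-0.025,0.001,0],"spin":0,"hand":0},{"slide":[-0.03,0.001,0],"spin":0,"hand":0},{"slide":[-0.03,0,0],"spin":0,"hand":0},{"slide":[-0.03,0,0],"spin":0,"hand":0},{"slide":[-0.03,0,0],"spin":0,"hand":0},{"slide":[-0.03,0,0],"spin":0,"hand":0},{"slide":[-0.025,0,0],"spin":0,"hand":0},{"slide":[-0.012,0,0],"spin":0,"hand":0},{"slide":[-0.006,0,0],"spin":0,"hand":0},{"slide":[0,0,0.01],"spin":0,"hand":0},{"slide":[0,0,0.015],"spin":0,"hand":0},{"slide":[0,0,0.015],"spin":0,"hand":0},{"slide":[0,0,0.008],"spin":0,"hand":0},{"slide":[0,0,0],"spin":0,"hand":0},{"slide":[0,0,0],"spin":0,"hand":0}]'
python3 - <<'E'
from h import *
goto([611.7,110,356],90)
for n in('scene','side'):
    im,d,p=grab(n,n+'3.png')
    hsv=cv2.cvtColor(im,cv2.COLOR_BGR2HSV)
    org=(hsv[...,0]>5)&(hsv[...,0]<22)&(hsv[...,1]>130)&(hsv[...,2]>80)
    O=cloud(p,d,org);P=O[(abs(O[:,0]-612)<75)&(abs(O[:,1]-68)<30)&(O[:,2]>120)]
    B=P[P[:,2]>192]
    print(n,'bail x',P[:,0].min().round(1),P[:,0].max().round(1),'bar',np.percentile(B,[2,50,98],axis=0).round(1).tolist())
    C=cloud(p,d,np.ones(d.shape,bool)&~org)
    P=C[(abs(C[:,0]-612)<55)&(abs(C[:,1]-115)<28)&(C[:,2]>150)&(C[:,2]<195)]
    for s in(-1,1):
        Q=P[((P[:,0]-612)*s>30)]
        if len(Q)>5: print(n,' wire',len(Q),np.round(np.percentile(Q,[2,50,98],axis=0),1).tolist())
    c=im[100:300,150:350] if n=='scene' else im[90:250,220:400]
    cv2.imwrite('pics/c3%s.png'%n,cv2.resize(c,None,fx=3,fy=3))
E
```

```text
t: 8.1
tcp_pos: [611.7, 67.9, 358.4]
orientation: [-0.0, 1.0, 0.0, 0.0]
force: [-0.3, 0.0, -3.4]
opening: 5.7
grasp_force: 58.9
t 8.1 tcp [611.7  67.9 358.4] yang 90.01 tilt [ 2.e-04  0.e+00 -1.e+00] spin 0.0002 slide after spin mm [-0.  42.1  2.4] F [-0.3  0.  -3.4] op 5.7 gf 58.9
scene bail x 537.5 672.5 bar [[538.7, 43.9, 195.1], [636.0, 69.6, 418.4], [670.8, 96.3, 698.5]]
scene  wire 72 [[567.9, 97.3, 155.1], [572.2, 126.0, 176.0], [575.1, 142.2, 186.9]]
scene  wire 78 [[651.4, 96.5, 153.4], [655.7, 124.6, 176.7], [658.8, 142.0, 186.1]]
side bail x 550.3 670.1 bar [[556.4, 38.4, 197.3], [585.4, 50.6, 449.3], [664.8, 83.5, 562.1]]
side  wire 23 [[564.3, 97.6, 160.4], [566.7, 131.1, 176.0], [571.3, 140.8, 184.3]]
side  wire 15 [[648.0, 93.2, 152.4], [650.7, 126.7, 172.5], [655.2, 137.8, 179.9]]
```

View pics/c3scene.png

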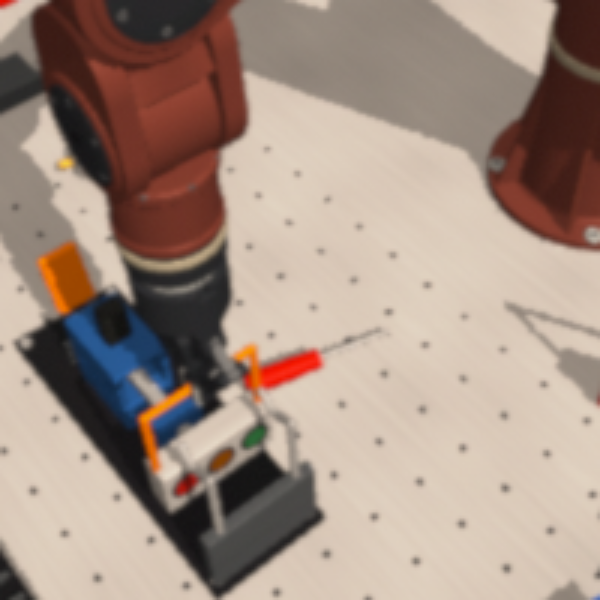

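The crop shows the carrier just ahead of the wire tips. The bail uprights are at about (150,440) and (255,375), outside the wires at (218,500) and (292,440). I'll check x centring once, then go in.

```bash
python3 - <<'E'
from h import *
for n in('scene','side'):
    im,d,p=grab(n)
    hsv=cv2.cvtColor(im,cv2.COLOR_BGR2HSV)
    org=(hsv[...,0]>5)&(hsv[...,0]<22)&(hsv[...,1]>150)&(hsv[...,2]>80)
    O=cloud(p,d,org)
    P=O[(abs(O[:,0]-612)<75)&(abs(O[:,1]-68)<20)&(O[:,2]>130)&(O[:,2]<213)]
    for s in(-1,1):
        Q=P[((P[:,0]-612)*s>48)]
        print(n,len(Q),np.percentile(Q,[5,50,95],axis=0).round(1).tolist())
    P=P[P[:,2]>196]; print(n,'bar z',np.percentile(P,[5,50,95],axis=0).round(1).tolist())
E
```

```text
scene 47 [[554.6, 66.1, 141.7], [558.9, 69.3, 176.0], [562.5, 71.0, 206.5]]
scene 63 [[662.2, 66.3, 136.7], [669.3, 69.3, 180.5], [672.6, 71.0, 206.0]]
scene bar z [[559.5, 65.3, 199.4], [640.6, 69.1, 205.2], [670.1, 71.4, 208.1]]
side 46 [[550.8, 59.9, 135.7], [554.1, 63.5, 174.7], [559.4, 68.7, 204.9]]
side 38 [[662.9, 59.6, 138.2], [665.8, 65.5, 172.9], [669.2, 70.2, 204.1]]
side bar z [[555.4, 59.7, 197.6], [597.1, 64.8, 203.5], [664.8, 70.6, 206.9]]
```

```bash
python3 -m inch '[{"slide":[0,0.008,0],"spin":0,"hand":0},{"slide":[0,0.01,0],"spin":0,"hand":0},{"slide":[0,0.01,0],"spin":0,"hand":0},{"slide":[0,0.01,0],"spin":0,"hand":0},{"slide":[0,0.005,0],"spin":0,"hand":0},{"slide":[0,0,0],"spin":0,"hand":0},{"slide":[0,0,0],"spin":0,"hand":0},{"slide":[0,0,0.006],"spin":0,"hand":0},{"slide":[0,0,0.006],"spin":0,"hand":0},{"slide":[0,0,0.006],"spin":0,"hand":0},{"slide":[0,0,0],"spin":0,"hand":0}]'
python3 -c "
from h import *
goto([611.7,111,333.4],90)"
```

```text
t: 9.4
tcp_pos: [611.5, 110.6, 338.6]
orientation: [0.0, 1.0, -0.0, -0.001]
force: [0.2, -0.7, -2.2]
opening: 5.8
grasp_force: 58.9
t 9.4 tcp [611.5 110.6 338.6] yang 89.99 tilt [-2.1e-03 -2.0e-04 -1.0e+00] spin -0.0001 slide after spin mm [-0.2  0.4  5.2] F [ 0.2 -0.7 -2.2] op 5.8 gf 58.9
```

```bash
python3 -m inch '[{"slide":[0,0,0.002],"spin":0,"hand":0},{"slide":[0,0,0],"spin":0,"hand":0}]'; python3 -m inch '[{"slide":[0,0,0.002],"spin":0,"hand":0},{"slide":[0,0,0],"spin":0,"hand":0}]';python3 -m inch '[{"slide":[0,0,0.002],"spin":0,"hand":0},{"slide":[0,0,0],"spin":0,"hand":0}]'
```

```text
t: 9.6
tcp_pos: [611.9, 110.8, 337.9]
orientation: [-0.0, 1.0, -0.0, -0.0]
force: [0.4, 0.3, -3.5]
opening: 5.8
grasp_force: 58.9
t: 9.8
tcp_pos: [612.0, 110.9, 336.0]
orientation: [-0.0, 1.0, 0.0, 0.0]
force: [0.5, -0.1, -2.5]
opening: 5.9
grasp_force: 58.9
t: 10.0
tcp_pos: [612.2, 111.5, 334.6]
orientation: [-0.0, 1.0, 0.001, 0.001]
force: [0.9, 5.4, -0.4]
opening: 5.2
grasp_force: 59.5
```

```bash
python3 -m inch '[{"slide":[0,0.002,0],"spin":0,"hand":0},{"slide":[0,0,0],"spin":0,"hand":0}]'; python3 -m inch '[{"slide":[0,0.001,0.001],"spin":0,"hand":0},{"slide":[0,0,0],"spin":0,"hand":0}]'
python3 - <<'E'
from h import *
for n in('scene','side'):
    im,d,p=grab(n)
    c=im[150:300,160:310] if n=='scene' else im[90:240,230:380]
    cv2.imwrite('pics/c4%s.png'%n,cv2.resize(c,(600,600),interpolation=cv2.INTER_CUBIC))
    hsv=cv2.cvtColor(im,cv2.COLOR_BGR2HSV)
    org=(hsv[...,0]>5)&(hsv[...,0]<22)&(hsv[...,1]>150)&(hsv[...,2]>80)
    O=cloud(p,d,org)
    P=O[(abs(O[:,0]-612)<75)&(abs(O[:,1]-112)<20)&(O[:,2]>130)&(O[:,2]<190)]
    for s in(-1,1):
        Q=P[((P[:,0]-612)*s>48)]
        print(n,len(Q),np.percentile(Q,[5,50,95],axis=0).round(1).tolist())
    im4=0
a=cv2.imread('pics/c4scene.png');b=cv2.imread('pics/c4side.png');cv2.imwrite('pics/c4.png',cv2.resize(np.hstack([a,b]),(800,400)))
E
```

```text
t: 10.2
tcp_pos: [611.8, 113.0, 333.8]
orientation: [-0.0, 1.0, -0.0, -0.0]
force: [0.1, 0.6, -2.4]
opening: 5.3
grasp_force: 58.9
t: 10.4
tcp_pos: [611.9, 113.7, 333.2]
orientation: [-0.0, 1.0, -0.0, 0.0]
force: [-1.0, -1.8, 1.7]
opening: 5.3
grasp_force: 59.5
scene 17 [[555.3, 113.4, 155.7], [558.4, 115.6, 172.0], [561.9, 116.8, 181.5]]
scene 48 [[661.5, 111.1, 132.7], [669.1, 115.1, 163.3], [672.2, 117.0, 180.8]]
side 24 [[552.3, 103.0, 134.7], [554.3, 108.5, 162.1], [559.3, 114.3, 182.2]]
side 23 [[662.8, 105.7, 137.8], [665.1, 110.3, 158.5], [668.0, 113.0, 178.2]]
```

View pics/c4.png

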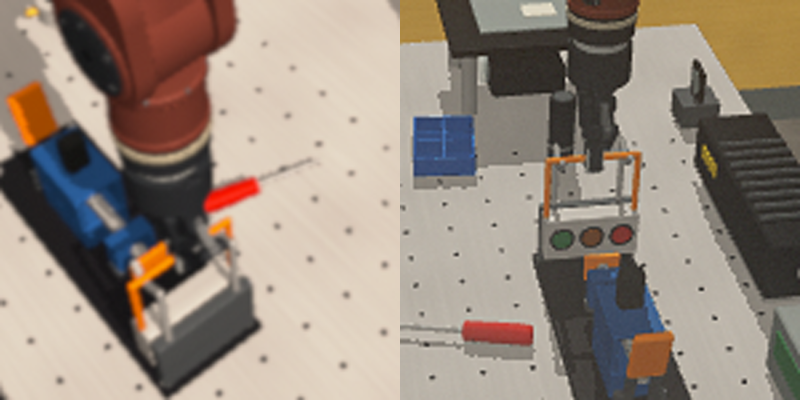

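The crops show the bail over both wires with the uprights outside them and the carrier body in front of the plate. The weight is now on the hook. Releasing.

```bash
python3 -m inch '[{"slide":[0,0,0],"spin":0,"hand":0.15},{"slide":[0,0,0],"spin":0,"hand":0.3},{"slide":[0,0,0],"spin":0,"hand":0.5},{"slide":[0,0,0],"spin":0,"hand":0.5},{"slide":[0,0,0],"spin":0,"hand":0.5},{"slide":[0,0,0],"spin":0,"hand":0.5}]'; python3 -m inch '[{"slide":[0,0,-0.005],"spin":0,"hand":0.5},{"slide":[0,0,-0.015],"spin":0,"hand":0.5},{"slide":[0,0,-0.02],"spin":0,"hand":0.5},{"slide":[0,0,-0.02],"spin":0,"hand":0.5},{"slide":[0,0,-0.02],"spin":0,"hand":0.5},{"slide":[0,0,0],"spin":0,"hand":0},{"slide":[0,0,0],"spin":0,"hand":0},{"slide":[0,0,0],"spin":0,"hand":0}]'
python3 - <<'E'
from h import *
goto([612,-240,413],90)
for n in('scene','side'):
    im,d,p=grab(n)
    c=im[150:300,160:310] if n=='scene' else im[90:240,230:380]
    cv2.imwrite('pics/c5%s.png'%n,cv2.resize(c,(400,400),interpolation=cv2.INTER_CUBIC))
    hsv=cv2.cvtColor(im,cv2.COLOR_BGR2HSV)
    org=(hsv[...,0]>5)&(hsv[...,0]<22)&(hsv[...,1]>150)&(hsv[...,2]>80)
    O=cloud(p,d,org)
    P=O[(abs(O[:,0]-612)<75)&(abs(O[:,1]-112)<20)&(O[:,2]>168)&(O[:,2]<190)]
    print(n,len(P),np.percentile(P,[5,50,95],axis=0).round(1).tolist())
    P=O[(abs(O[:,0]-612)<45)&(abs(O[:,1]+190)<50)&(O[:,2]>70)&(O[:,2]<160)]
    for z in(90,110,125,140):
        Q=P[abs(P[:,2]-z)<6]; print(z,len(Q),np.percentile(Q,[5,50,95],axis=0).round(1).tolist() if len(Q) else '')
    for q in('trigger_push','pad_face'):
        for r in ctrl.tip_of(n,q)[:2]: print(n,q,round(r['score'],2),towld(p,r['xyz']).round(1))
a=cv2.imread('pics/c5scene.png');b=cv2.imread('pics/c5side.png');cv2.imwrite('pics/c5.png',np.hstack([a,b]))
E
```

```text
t: 11.1
tcp_pos: [611.9, 113.8, 333.0]
orientation: [-0.0, 1.0, -0.0, 0.0]
force: [0.1, -1.5, 0.1]
opening: 42.6
grasp_force: 0.0
t: 11.9
tcp_pos: [611.6, 113.8, 412.1]
orientation: [-0.0, 1.0, -0.0, -0.001]
force: [-0.2, -0.0, -0.6]
opening: 0.3
grasp_force: 0.0
t 11.9 tcp [611.6 113.8 412.1] yang 90.01 tilt [-1.4e-03 -1.0e-04 -1.0e+00] spin 0.0002 slide after spin mm [  -0.4 -353.8   -0.9] F [-0.2 -0.  -0.6] op 0.3 gf 0.0
scene 142 [[560.3, 111.0, 172.4], [620.5, 114.8, 179.4], [669.4, 117.2, 182.2]]
90 43 [[595.0, -177.0, 84.9], [615.8, -173.9, 90.1], [632.2, -171.0, 95.6]]
110 47 [[595.1, -182.1, 104.9], [613.2, -178.8, 111.4], [631.0, -175.8, 115.3]]
125 49 [[594.2, -185.9, 120.1], [614.6, -182.5, 125.3], [631.6, -179.7, 130.3]]
140 56 [[595.4, -192.1, 135.3], [613.5, -187.0, 141.5], [630.6, -183.2, 145.1]]
scene trigger_push 0.75 [ 614.3 -197.7  125.5]
scene pad_face 0.5 [611.3  41.5  66.5]
scene pad_face 0.39 [613.3 112.2 177.7]
side 69 [[556.2, 104.9, 171.8], [609.4, 110.3, 177.5], [664.3, 117.1, 182.8]]
90 35 [[590.0, -187.6, 84.6], [605.8, -184.1, 89.1], [627.2, -181.3, 94.2]]
110 38 [[590.5, -192.9, 105.2], [605.4, -189.2, 109.8], [626.5, -186.9, 115.7]]
125 35 [[589.2, -195.2, 120.7], [609.6, -192.7, 124.6], [628.1, -189.3, 130.6]]
140 55 [[590.4, -199.2, 135.4], [609.2, -195.3, 142.4], [626.8, -188.4, 145.3]]
side trigger_push 0.77 [ 610.5 -189.8  126.7]
side pad_face 0.52 [612.8  46.4  65.3]
```

View pics/c5.png

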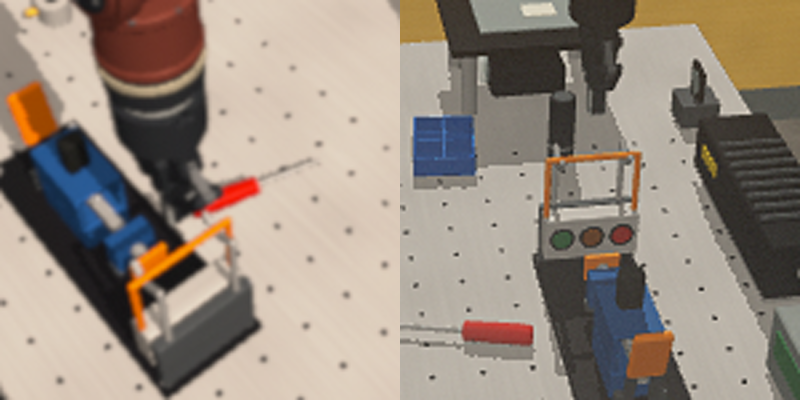

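The carrier hangs free on the hook (bail bar from (130,285) to (230,222) in the left crop) and the gripper is clear. Next: go behind the trigger with the fingers shut, turning 90° so the 22 mm pad edge pushes.

```bash
python3 -m inch '[{"slide":[0,-0.02,0],"spin":0,"hand":0},{"slide":[0,-0.035,0],"spin":0,"hand":0},{"slide":[0,-0.04,0],"spin":0,"hand":0},{"slide":[0,-0.04,0],"spin":0,"hand":0},{"slide":[0,-0.04,0],"spin":0,"hand":0},{"slide":[0,-0.04,0],"spin":0,"hand":0},{"slide":[0,-0.04,0],"spin":0,"hand":0},{"slide":[0,-0.04,0],"spin":0,"hand":0},{"slide":[0,-0.035,0],"spin":0,"hand":0},{"slide":[0,-0.024,0],"spin":0,"hand":0},{"slide":[0,0,0],"spin":0,"hand":0}]'
python3 -c "
from h import *
print(ctrl.get_obs()['joint_pos'])
goto([612,-240,291],0)"
```

```text
t: 13.3
tcp_pos: [611.6, -243.4, 412.3]
orientation: [0.002, 1.0, -0.0, -0.0]
force: [0.0, -0.5, -0.5]
opening: -0.1
grasp_force: 0.0
[-4.89560913e-01  5.51946289e-01  2.70347578e-01  1.28925024e+00
 -7.45151393e-04 -4.86203417e-01]
t 13.3 tcp [ 611.6 -243.4  412.3] yang 89.81 tilt [-4.e-04 -6.e-04 -1.e+00] spin 1.5674 slide after spin mm [  3.5   0.5 121.3] F [ 0.  -0.5 -0.5] op -0.1 gf 0.0
```

```bash
python3 -m inch '[{"slide":[0,0,0],"spin":0.1425,"hand":0},{"slide":[0,0,0.01],"spin":0.1425,"hand":0},{"slide":[0,0,0.012],"spin":0.1425,"hand":0},{"slide":[0,0,0.012],"spin":0.1425,"hand":0},{"slide":[0,0,0.012],"spin":0.1425,"hand":0},{"slide":[0,0,0.013],"spin":0.1425,"hand":0},{"slide":[0,0,0.013],"spin":0.1425,"hand":0},{"slide":[0,0,0.013],"spin":0.1425,"hand":0},{"slide":[0,0,0.013],"spin":0.1425,"hand":0},{"slide":[0,0,0.013],"spin":0.1425,"hand":0},{"slide":[0,0,0.01],"spin":0.1425,"hand":0},{"slide":[0,0,0],"spin":0,"hand":0},{"slide":[0,0,0],"spin":0,"hand":0}]'
python3 -c "
from h import *
goto([612,-212,291],0)"
```

```text
t: 14.6
tcp_pos: [612.0, -239.5, 292.2]
orientation: [0.704, 0.71, 0.0, -0.0]
force: [0.7, -0.1, 0.4]
opening: -0.1
grasp_force: 0.0
t 14.6 tcp [ 612.  -239.5  292.2] yang 0.47 tilt [-2.e-04  2.e-04 -1.e+00] spin 0.0083 slide after spin mm [27.5 -0.   1.2] F [ 0.7 -0.1  0.4] op -0.1 gf 0.0
```

```bash
cat >> h.py <<'E'
def jaw():
    o=ctrl.get_obs(); print('t',round(o['t'],2),'tcp',np.round(o['tcp_pos'],1),'F',np.round(o['force'],1))
    for n in('scene','side'):
        im,d,p=grab(n); hsv=cv2.cvtColor(im,cv2.COLOR_BGR2HSV)
        org=(hsv[...,0]>5)&(hsv[...,0]<22)&(hsv[...,1]>150)&(hsv[...,2]>80)
        O=cloud(p,d,org); P=O[(abs(O[:,0]-612)<30)&(abs(O[:,1]-65)<60)&(O[:,2]>40)&(O[:,2]<92)]
        C=cloud(p,d,(hsv[...,0]>95)&(hsv[...,0]<130)&(hsv[...,1]>100))
        Q=C[(abs(C[:,0]-612)<30)&(C[:,1]>-45)&(C[:,1]<140)&(C[:,2]>72)&(C[:,2]<90)]
        s=n+' pad %d'%len(P)
        if len(P)>5: s+=' y5/50/95 %s'%np.percentile(P[:,1],[5,50,95]).round(1)
        if len(Q)>5: s+=' blue jaw %d %s'%(len(Q),np.percentile(Q[:,1],[3,50,97]).round(1))
        print(s)
E
python3 -c "
from h import *
jaw()"
python3 -m inch '[{"slide":[0.01,0,0],"spin":0,"hand":0},{"slide":[0.01,0,0],"spin":0,"hand":0},{"slide":[0.005,0,0],"spin":0,"hand":0},{"slide":[0,0,0],"spin":0,"hand":0}]'
python3 -m inch '[{"slide":[0.005,0,0],"spin":0,"hand":0},{"slide":[0.005,0,0],"spin":0,"hand":0},{"slide":[0.005,0,0],"spin":0,"hand":0},{"slide":[0.005,0,0],"spin":0,"hand":0}]'
python3 -m inch '[{"slide":[0.005,0,0],"spin":0,"hand":0},{"slide":[0.005,0,0],"spin":0,"hand":0},{"slide":[0.005,0,0],"spin":0,"hand":0},{"slide":[0,0,0],"spin":0,"hand":0}]'
python3 -c "
from h import *
jaw()"
```

```text
t 14.6 tcp [ 612.  -239.5  292.2] F [ 0.7 -0.1  0.4]
scene pad 65 y5/50/95 [37.2 42.3 44.7] blue jaw 143 [-6.1  6.9 16.3]
side pad 65 y5/50/95 [33.1 37.3 44.3] blue jaw 44 [-7.9  2.4 14. ]
t: 15.1
tcp_pos: [611.9, -213.9, 292.3]
orientation: [0.705, 0.709, 0.0, -0.0]
force: [-0.2, -0.7, 0.9]
opening: -0.3
grasp_force: 0.0
t: 15.5
tcp_pos: [612.0, -195.1, 292.3]
orientation: [0.706, 0.708, -0.0, 0.001]
force: [-0.5, -3.1, 1.1]
opening: 0.5
grasp_force: 1.5
t: 15.9
tcp_pos: [611.8, -179.4, 292.1]
orientation: [0.706, 0.709, 0.0, -0.0]
force: [0.3, -3.1, 2.0]
opening: 0.1
grasp_force: 1.4
t 15.9 tcp [ 611.8 -179.4  292.1] F [ 0.3 -3.1  2. ]
scene pad 54 y5/50/95 [48.6 54.  55.7] blue jaw 142 [ 5.7 18.4 27.3]
side pad 65 y5/50/95 [44.9 49.5 56.1] blue jaw 39 [ 3.3 14.9 24.8]
```

```bash
python3 -m inch '[{"slide":[0.005,0,0],"spin":0,"hand":0},{"slide":[0.004,0,0],"spin":0,"hand":0},{"slide":[0,0,0],"spin":0,"hand":0}]'
python3 -m inch '[{"slide":[0.003,0,0],"spin":0,"hand":0},{"slide":[0,0,0],"spin":0,"hand":0}]'
python3 -m inch '[{"slide":[0.002,0,0],"spin":0,"hand":0},{"slide":[0,0,0],"spin":0,"hand":0}]'
python3 -c "
from h import *
jaw()"
```

```text
t: 16.3
tcp_pos: [611.8, -170.7, 292.1]
orientation: [0.706, 0.708, 0.0, 0.0]
force: [0.3, -3.2, 2.3]
opening: 0.1
grasp_force: 1.7
t: 16.5
tcp_pos: [611.8, -167.9, 292.0]
orientation: [0.706, 0.708, 0.0, -0.0]
force: [1.8, -2.5, 1.3]
opening: 0.1
grasp_force: 1.8
t: 16.7
tcp_pos: [611.7, -166.0, 291.9]
orientation: [0.706, 0.708, 0.0, -0.0]
force: [1.9, -3.1, -0.4]
opening: -0.2
grasp_force: 2.0
t 16.7 tcp [ 611.7 -166.   291.9] F [ 1.9 -3.1 -0.4]
scene pad 55 y5/50/95 [57.7 61.6 63.3] blue jaw 138 [12.4 25.2 34.3]
side pad 63 y5/50/95 [51.5 55.8 62.2] blue jaw 28 [11.6 24.3 34.2]
```

```bash
python3 -m inch '[{"slide":[-0.01,0,0],"spin":0,"hand":0},{"slide":[-0.015,0,0],"spin":0,"hand":0},{"slide":[-0.015,0,0],"spin":0,"hand":0},{"slide":[-0.01,0,0],"spin":0,"hand":0},{"slide":[0,0,0],"spin":0,"hand":0},{"slide":[0,0,0],"spin":0,"hand":0}]'
python3 -c "
from h import *
jaw()"
python3 -m inch '[{"slide":[0.008,0,0],"spin":0,"hand":0},{"slide":[0.008,0,0],"spin":0,"hand":0},{"slide":[0.008,0,0],"spin":0,"hand":0},{"slide":[0.008,0,0],"spin":0,"hand":0},{"slide":[0.008,0,0],"spin":0,"hand":0},{"slide":[0.006,0,0],"spin":0,"hand":0},{"slide":[0.005,0,0],"spin":0,"hand":0},{"slide":[0,0,0],"spin":0,"hand":0},{"slide":[0,0,0],"spin":0,"hand":0}]'
python3 -c "
from h import *
jaw()"
```

```text
t: 17.4
tcp_pos: [611.7, -216.4, 291.8]
orientation: [0.706, 0.708, 0.0, -0.0]
force: [0.6, 1.2, -0.0]
opening: -0.0
grasp_force: 0.0
t 17.4 tcp [ 611.7 -216.4  291.8] F [ 0.6  1.2 -0. ]
scene pad 55 y5/50/95 [58.  61.5 62.9] blue jaw 137 [11.8 25.  34.5]
side pad 65 y5/50/95 [49.5 56.5 63.7] blue jaw 66 [ 9.2 20.1 33.3]
t: 18.4
tcp_pos: [611.8, -165.1, 292.0]
orientation: [0.706, 0.708, 0.0, 0.0]
force: [2.4, -3.0, 1.7]
opening: 0.1
grasp_force: 1.8
t 18.4 tcp [ 611.8 -165.1  292. ] F [ 2.4 -3.   1.7]
scene pad 92 y5/50/95 [48.4 75.6 77.7] blue jaw 114 [27.1 38.5 48.8]
side pad 68 y5/50/95 [65.8 72.  88.2] blue jaw 50 [21.4 35.3 48.7]
```

```bash
python3 -m inch '[{"slide":[-0.011,0,0],"spin":0,"hand":0},{"slide":[-0.015,0,0],"spin":0,"hand":0},{"slide":[-0.015,0,0],"spin":0,"hand":0},{"slide":[-0.01,0,0],"spin":0,"hand":0},{"slide":[0,0,0],"spin":0,"hand":0},{"slide":[0,0,0],"spin":0,"hand":0},{"slide":[0.008,0,0],"spin":0,"hand":0},{"slide":[0.008,0,0],"spin":0,"hand":0},{"slide":[0.008,0,0],"spin":0,"hand":0},{"slide":[0.008,0,0],"spin":0,"hand":0},{"slide":[0.008,0,0],"spin":0,"hand":0},{"slide":[0.006,0,0],"spin":0,"hand":0},{"slide":[0.005,0,0],"spin":0,"hand":0},{"slide":[0,0,0],"spin":0,"hand":0},{"slide":[0,0,0],"spin":0,"hand":0}]'
python3 -c "
from h import *
jaw()"
```

```text
t: 20.0
tcp_pos: [611.9, -165.1, 292.1]
orientation: [0.706, 0.708, 0.0, 0.0]
force: [0.7, -4.0, 2.1]
opening: -0.2
grasp_force: 1.8
t 20.0 tcp [ 611.9 -165.1  292.1] F [ 0.7 -4.   2.1]
scene pad 30 y5/50/95 [53.9 85.9 90.3] blue jaw 42 [40.4 46.8 51.7]
side pad 59 y5/50/95 [79.3 85.7 89.7] blue jaw 62 [37.1 51.1 61.4]
```

```bash
python3 -m inch '[{"slide":[-0.011,0,0],"spin":0,"hand":0},{"slide":[-0.015,0,0],"spin":0,"hand":0},{"slide":[-0.015,0,0],"spin":0,"hand":0},{"slide":[-0.01,0,0],"spin":0,"hand":0},{"slide":[0,0,0],"spin":0,"hand":0},{"slide":[0,0,0],"spin":0,"hand":0},{"slide":[0.008,0,0],"spin":0,"hand":0},{"slide":[0.008,0,0],"spin":0,"hand":0},{"slide":[0.008,0,0],"spin":0,"hand":0},{"slide":[0.008,0,0],"spin":0,"hand":0},{"slide":[0.008,0,0],"spin":0,"hand":0},{"slide":[0,0,0],"spin":0,"hand":0}]'
python3 -c "
from h import *
jaw()"
python3 -m inch '[{"slide":[0.004,0,0],"spin":0,"hand":0},{"slide":[0,0,0],"spin":0,"hand":0}]'
python3 -m inch '[{"slide":[0.004,0,0],"spin":0,"hand":0},{"slide":[0,0,0],"spin":0,"hand":0}]'
python3 -m inch '[{"slide":[0.003,0,0],"spin":0,"hand":0},{"slide":[0,0,0],"spin":0,"hand":0},{"slide":[0,0,0],"spin":0,"hand":0}]'
python3 - <<'E'
from h import *
jaw()
E
```

```text
t: 21.3
tcp_pos: [611.9, -174.9, 292.3]
orientation: [0.705, 0.709, 0.0, 0.0]
force: [1.3, -2.9, 1.8]
opening: -0.4
grasp_force: 1.5
t 21.3 tcp [ 611.9 -174.9  292.3] F [ 1.3 -2.9  1.8]
scene pad 7 y5/50/95 [51.4 54.1 60.6] blue jaw 39 [50.  70.8 73.4]
side pad 57 y5/50/95 [87.  92.9 98.1] blue jaw 65 [46.1 57.1 68.2]
t: 21.6
tcp_pos: [611.8, -172.1, 292.1]
orientation: [0.706, 0.708, 0.0, 0.0]
force: [0.9, -3.6, 2.1]
opening: 0.3
grasp_force: 1.8
t: 21.8
tcp_pos: [611.8, -168.2, 292.0]
orientation: [0.706, 0.708, -0.0, 0.0]
force: [1.4, -5.0, 0.9]
opening: -0.2
grasp_force: 2.3
t: 22.1
tcp_pos: [611.8, -165.6, 291.9]
orientation: [0.706, 0.708, -0.0, 0.0]
force: [2.6, -5.5, -0.5]
opening: -0.0
grasp_force: 2.6
t 22.1 tcp [ 611.8 -165.6  291.9] F [ 2.6 -5.5 -0.5]
scene pad 7 y5/50/95 [54.7 57.8 66.2] blue jaw 45 [69.8 74.4 77.1]
side pad 51 y5/50/95 [90.2 94.6 99.6] blue jaw 59 [49.9 60.9 76.2]
```

```bash
cat >> h.py <<'E'
def meas(k=6):
    F=[];Z=[]
    for i in range(k):
        im,d,p=grab('side'); o=ctrl.get_obs(); F.append(o['force']); hsv=cv2.cvtColor(im,cv2.COLOR_BGR2HSV)
        org=(hsv[...,0]>5)&(hsv[...,0]<22)&(hsv[...,1]>150)&(hsv[...,2]>80)
        O=cloud(p,d,org);P=O[(abs(O[:,0]-612)<30)&(O[:,1]>20)&(O[:,1]<110)&(O[:,2]>40)&(O[:,2]<92)]
        C=cloud(p,d,(hsv[...,0]>95)&(hsv[...,0]<130)&(hsv[...,1]>100))
        Q=C[(abs(C[:,0]-612)<30)&(C[:,1]>-45)&(C[:,1]<140)&(C[:,2]>74)&(C[:,2]<92)]
        Z.append([P[:,1].mean(),np.percentile(P[:,1],90),Q[:,1].mean(),np.percentile(Q[:,1],5),np.percentile(Q[:,1],95),len(P),len(Q)])
    print('t',round(o['t'],2),'tcp',np.round(o['tcp_pos'],1),'F',np.mean(F,0).round(2),'+-',np.std(F,0).round(2)); print('pad mean,90 jaw mean,5,95:',np.mean(Z,0).round(1))
E
python3 -c "
from h import *
meas()"
python3 -m inch '[{"slide":[-0.011,0,0],"spin":0,"hand":0},{"slide":[-0.015,0,0],"spin":0,"hand":0},{"slide":[-0.015,0,0],"spin":0,"hand":0},{"slide":[-0.01,0,0],"spin":0,"hand":0},{"slide":[0,0,0],"spin":0,"hand":0},{"slide":[0,0,0],"spin":0,"hand":0}]'
python3 -c "
from h import *
meas()"
```

```text
t 22.5 tcp [ 611.8 -165.6  291.9] F [ 2.03 -4.92  0.04] +- [0.45 0.29 0.51]
pad mean,90 jaw mean,5,95: [94.4 98.7 62.  51.9 72.9 50.2 58.8]
t: 23.1
tcp_pos: [611.7, -216.4, 291.8]
orientation: [0.706, 0.708, 0.0, -0.0]
force: [0.4, 0.3, 0.1]
opening: 0.1
grasp_force: 0.0
t 23.4 tcp [ 611.9 -215.6  292.1] F [ 0.01  0.07 -0.24] +- [0.38 0.63 0.72]
pad mean,90 jaw mean,5,95: [94.4 98.5 58.5 48.1 70.9 55.8 65.3]
```

```bash
python3 -m inch '[{"slide":[0.008,0,0],"spin":0,"hand":0},{"slide":[0.008,0,0],"spin":0,"hand":0},{"slide":[0,0,0],"spin":0,"hand":0}]'
python3 -c "
from h import *
meas(3)"
for i in 1; do python3 -m inch '[{"slide":[0.006,0,0],"spin":0,"hand":0},{"slide":[0,0,0],"spin":0,"hand":0}]' >/dev/null; done
python3 -c "
from h import *
meas(3)"
python3 -m inch '[{"slide":[0.006,0,0],"spin":0,"hand":0},{"slide":[0,0,0],"spin":0,"hand":0}]' >/dev/null
python3 -c "
from h import *
meas(4)"
```

```text
t: 23.7
tcp_pos: [611.8, -198.8, 292.1]
orientation: [0.705, 0.709, 0.0, -0.0]
force: [-0.2, -1.1, -1.0]
opening: 0.2
grasp_force: 0.4
t 23.85 tcp [ 611.8 -199.9  292. ] F [-0.37 -1.5  -0.88] +- [0.4  0.28 0.3 ]
pad mean,90 jaw mean,5,95: [94.8 99.7 58.7 48.3 70.2 54.7 63. ]
t 24.2 tcp [ 611.8 -194.2  292. ] F [ 0.65 -1.88 -0.18] +- [0.52 0.18 0.31]
pad mean,90 jaw mean,5,95: [94.3 98.7 58.6 47.3 70.8 54.3 62. ]
t 24.6 tcp [ 611.8 -188.2  292. ] F [ 0.44 -2.32  0.24] +- [0.16 0.73 0.47]
pad mean,90 jaw mean,5,95: [94.6 98.9 58.9 48.1 69.6 55.8 62.8]
```

```bash
python3 -m inch '[{"slide":[0.005,0,0],"spin":0,"hand":0},{"slide":[0,0,0],"spin":0,"hand":0}]' >/dev/null
python3 -c "
from h import *
meas(3)"
python3 -m inch '[{"slide":[0.005,0,0],"spin":0,"hand":0},{"slide":[0,0,0],"spin":0,"hand":0}]' >/dev/null
python3 -c "
from h import *
meas(4)"
```

```text
t 24.95 tcp [ 611.8 -183.1  292.2] F [ 0.22 -2.64  1.53] +- [0.22 0.54 0.2 ]
pad mean,90 jaw mean,5,95: [93.8 97.8 59.6 49.7 70.5 52.3 63.7]
t 25.35 tcp [ 611.8 -178.3  292.2] F [-0.08 -4.47  2.72] +- [0.71 0.73 0.53]
pad mean,90 jaw mean,5,95: [94.5 98.7 61.6 51.2 72.7 49.8 62. ]
```

```bash
python3 -m inch '[{"slide":[0.005,0,0],"spin":0,"hand":0},{"slide":[0,0,0],"spin":0,"hand":0}]' >/dev/null
python3 -c "
from h import *
meas(4)"
python3 -m inch '[{"slide":[0.004,0,0],"spin":0,"hand":0},{"slide":[0,0,0],"spin":0,"hand":0}]' >/dev/null
python3 -c "
from h import *
meas(8)"
```

```text
t 25.75 tcp [ 611.8 -173.4  292.2] F [ 0.12 -5.29  4.08] +- [0.29 0.43 0.08]
pad mean,90 jaw mean,5,95: [94.8 98.9 64.6 54.2 76.5 48.8 63.2]
t 26.35 tcp [ 611.8 -169.7  292.1] F [ 0.62 -6.65  2.9 ] +- [0.56 0.47 0.4 ]
pad mean,90 jaw mean,5,95: [95.2 99.9 66.1 55.8 77.2 43.8 61.6]
```

```bash
python3 -m inch '[{"slide":[0.003,0,0],"spin":0,"hand":0},{"slide":[0,0,0],"spin":0,"hand":0}]' >/dev/null
python3 - <<'E'
from h import *
meas(10)
for n in('scene','side'):
    im,d,p=grab(n)
    c=im[150:300,160:310] if n=='scene' else im[120:220,260:360]
    cv2.imwrite('pics/c6%s.png'%n,cv2.resize(c,(400,400),interpolation=cv2.INTER_CUBIC))
a=cv2.imread('pics/c6scene.png');b=cv2.imread('pics/c6side.png');cv2.imwrite('pics/c6.png',np.hstack([a,b]))
E
```

```text
t 27.05 tcp [ 611.8 -166.9  292. ] F [ 0.49 -7.57  1.93] +- [0.33 0.55 0.65]
pad mean,90 jaw mean,5,95: [94.9 98.9 67.5 57.  78.8 38.7 62. ]
```

View pics/c6.png

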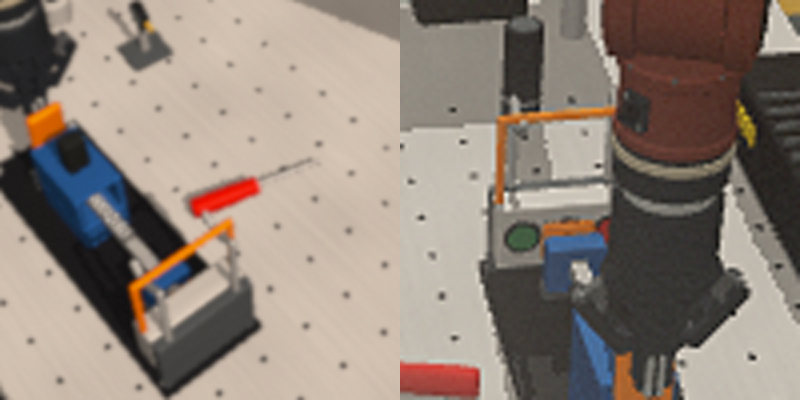

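The crops show the carrier hung on both wires and pressed to the plate, with the jaw behind the pad. Jaw travel, the pad-to-jaw gap and the force all put the pad in by about 8–9 mm. Handing in while holding the trigger here.

```bash
python3 -c "
from rig import ctrl
print(ctrl.job_done())"
```

```text
the job is handed in; nothing more can be done
None
```

The carrier hangs on the twin hook, pressed against the backplate with the pad about half way in (an estimated 8–9 mm). I handed the job in at about 27 s with the trigger still held; no verdict came back.

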